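Clamp the shielded sample box and hold its sprung lid open

ROBOT

A 6-joint arm with a two-finger parallel gripper is mounted at the origin on the work surface. World frame = base frame: x ahead of the robot, y to its left, z up, the work surface at z = 0. Lengths are in mm, angles in degrees, forces in N, time in s.
With the tool pointing down it reaches from about 300 to 850 mm from the base axis. Payload 4.2 kg.
Tool frame: the origin (TCP) lies on the centre line of the jaws, within the pads' length; the fingertips stand 11 mm ahead of it and the grasp point (between the pads) lies 8 mm behind it; z points along the fingers, y is the line along which they close (so a half turn about z gives the same grasp; the last joint's range is limited). The gripper opens to 91 mm and grips with 3 to 60 N. Pads are 32 mm wide; open, the fingers measure 118 mm over their backs; the gripper's body (76 mm by 178 mm) begins 60 mm behind the grasp point.
Start: joints at [70.588, 18.312, 89.639, -0, 72.044, -1.146], TCP at [180.223, 546.042, 224.976] pointing down, gripper open.
Joint ranges: [-177.97, 177.97], [-48.28, 115.42], [12.27, 149.76], [-77.06, 257.06], [2.81, 150.46], [-146.56, 146.56]. Speed limits (degrees/s): [147.25, 147.25, 180, 180, 180, 180].

INTERFACE

Orientations are given as [roll, pitch, yaw] about the fixed x, y, z axes, in that order (R = Rz(yaw) Ry(pitch) Rx(roll)).
In Python, from workcell import env, grab_frame, camera_model, models gives the robot as it stands.
- The arm moves only by the shell command python3 -m crank 'ROWS' [FORCE]. ROWS is text: rows parted by semicolons, each of 7 numbers parted by spaces: the closure, from -1 (fully open) to 1 (shut), so that 0 is half open, then the shift along the tool's x, y, z in mm, then the turn, a rotation vector about the tool's x, y, z in degrees. A call has 1 to 10 rows; each row shifts and turns the commanded pose from where the row before left it, along the tool's axes as they then stand; what a row does not reach is not made up. A row lasts 1/8 s, in which the tool goes at most 62.5 mm and 10.7 degrees, less where a joint would pass 70% of its speed; a pose out of reach is approached as far as the arm can. A call is refused whole if a number of a shift passes 62.5 or a number of a turn 10.7, either way. A call with a gripper value outside its range is refused whole. The fingers move at their own pace and stop on an object; FORCE is the grip in N (left out, the last holds). Time passes only in rows, so rows that do not move let the fingers close. It gives the time, the measured TCP pose, the force, the opening and the grip force at its end, in the units of the state.
- env.state(): the state, without advancing time (a new reading comes with each control period).
- grab_frame(name): name is "scene" or "top" or "wrist"; returns the picture (480x640x3 uint8, blue, green, red); there is no depth.
- camera_model(name): a dict with "K" (3x3 intrinsics, pixels), "R" (3x3) and "t" (3): a world point X has camera coordinates R X + t; the wrist camera has in their place "mount" (4x4, takes a point from camera to tool coordinates, whose origin is the TCP and whose axes are the flange's). Camera axes: x right, y down, z forward; pixel columns grow to the right and rows downward; lengths in mm; the calibration is good to about 2 mm. A picture is of the moment at which its call begins: read the wrist's pose just before it. camera_model takes no time and is no camera call.
- env.job_done(): hands the job in; it is judged then, once.
Trained networks look in the newest picture that a camera, given by its name, has taken for a name from the list of things; names that differ only in an ending like _2 or _b are one class to them, and where a whole thing is asked for, a point or a joint stands for the part that bears it (a point fixed in the world has none). Each returns a list of dicts, best first, with "p" (0 to 1); they miss things now and then, are a little off and sometimes report something else, mostly with a low value. They report only what shows in the picture. A call takes as long as a camera call.
- models.search_frame(name, camera): "point" ([x, y, z] in mm, in world coordinates, good to about 4 mm: the middle of the surface that is visible of it).
The state is a dict: "time_s": time; "qpos": joint angles; "qvel": joint speeds; "effort": joint torques, N m; "ee_pos": TCP position; "ee_rot": TCP orientation; "force": force on the tool from outside, world axes, zero at the start; "torque": the same for the moment, N m; "gripper_width": finger opening in mm; "gripper_force": force on a finger pad.
Only numpy, scipy, OpenCV 4.12 (cv2) and the standard library are available. Lean on these libraries where they do the work, as an engineer would, in place of code of your own. Each camera call takes 0.05 s, during which the arm holds its last target. There are 200 camera calls.

TASK

The shielded sample box stands loose between the jaws of the machine vise. With its lid still shut, turn the crank clockwise until the jaw holds the box firmly, let go of the crank, then take the lid by its handle, raise it to 60 degrees (within about 5 degrees) and keep it there for inspection: the lid springs shut if released, so finish while still holding it. Leave everything else on the bench where it is.

Things in the scene. Friction and masses are not known exactly. Their poses are not given: they have to be found in the camera images.
- vise: Blue machine vise on a swivel base and black base plate (170 x 250 x 25 mm), bolted down. Origin: on the bench under its middle. y runs along the screw from the crank end (-y) to the fixed jaw (+y); its -x side faces the robot. In its frame: fixed jaw's face at y = +45 mm, bed under the box at z = 105, jaws 100 wide (x) and 147 high, crank arm between y = -148 and -162 mm.
- vise_jaw: The vise's moving jaw, with an 8 mm rubber facing. Origin: bottom middle of the facing (unsqueezed), on the bed; it slides along the vise's +y towards the fixed jaw as the crank tightens, so the jaw opening is 45 mm minus the y of this origin in the vise frame. The box is 82 mm wide between the jaws; once it is gripped the rubber yields, by up to 5 mm.
- vise_crank (a joint): Crank angle, rad, counted over whole turns; grows while tightening, clockwise seen from the crank's end (looking along the vise's +y). 0: jaws 89 mm apart; one turn moves the jaw 6 mm, so both jaws touch the 82 mm box at about 7.3 rad. At angle a the red handle is 40 mm from the axis in the direction (-cos a, 0, sin a) of the vise frame.
- crank_axis (a point): Point on the crank's axis of rotation, level with the gripping point of the red handle; in the vise frame at (0, -201, 88) mm. The crank takes about 4 N at the handle when free; past touching the box the resistance rises (to about 6 N) and each quarter turn adds about 35 N of clamping; half to three quarters of a turn past touching is firm. It stays where it is left.
- crank_knob (a point): Gripping point of the crank's red handle: a cylinder 17 mm in diameter, 62 mm long, its axis parallel to the vise's y; it spins freely on its pin, so it can be held while it goes round. This point lies on its axis, 36 mm from the end at the crank arm and 26 mm from the free end.
- sample_box: Aluminium sample box, 120 mm (x) by 82 mm (y, between the jaws) by 62 mm high, about 1 kg, with binding posts on the +x side and a black lid. Origin: centre of its underside. Its front (-x) faces the robot.
- lid (a joint): Opening angle of the lid, rad: 0 shut, 1.05 is 60 degrees, stop at 1.75. A spring closes it from every angle; holding it at 60 degrees takes about 5 N at the handle. The hinge runs along the box's y at the upper back (+x) edge; opening lifts the front edge up and back.
- lid_handle (a point): Middle of the lid's steel bow handle: a round bar 10 mm in diameter, 65 mm long, parallel to the box's y, in front of the lid, 38 mm clear of the lid's front edge. It does not spin. In the lid's frame it lies 160 mm in front of (-x) and 6.5 mm above the hinge axis: with the lid shut, at (-98, 0, 68.5) mm in the box frame.
- lid_hinge (a point): Point on the lid's hinge axis, midway across: in the box frame at (62, 0, 62) mm. Its x and z axes turn with the lid.
- petri_dish: Bystander: closed glass dish, 92 mm across, 17 mm high. Origin at its underside.
- slide_box: Bystander: blue and white slide box, 100 x 87 x 35 mm. Origin at its underside.
- jar: Bystander: small amber jar with black cap, 56 mm across, 62 mm high. Origin at its underside.
- copper_plate: Bystander: copper plate lying flat, 100 x 70 x 6 mm. Origin at its underside.
- sample_block: Bystander: aluminium block, 55 x 55 x 12 mm. Origin at its underside.
- solvent_bottle: Bystander: white plastic bottle with a red label, 64 mm across, 150 mm high. Origin at its underside.
- screwdriver: Bystander: orange screwdriver lying on the bench, 170 mm long.

How it is judged:
By the outcome, as a careful person would: the job done as asked, in the order asked, and still so for the second after the job is handed in, while the arm keeps its last pose, push and grip.
It also fails if it takes over 58 s, if anything falls off the work surface, if the arm or the gripper's body presses on something with over 40 N, if the wrist force passes 120 N, or if a joint passes its speed limit or range.

## Working session

There is one attempt and no reset: what is moved stays moved. The work goes in short steps, Python scripts to look and compute and a shell command to move; the robot and the scene stay as the last step left them, time stands still between calls to the robot, and variables do not carry over. Pictures are saved under pics/ and viewed, at most 13 in all, crops included, and the job is handed in when it is done.

```bash
ls; mkdir -p pics; python3 - <<'E'
from workcell import env, grab_frame, camera_model, models
import cv2, numpy as np
for c in ("scene","top"):
    im=grab_frame(c); cv2.imwrite(f"pics/{c}0.png",im)
    m=camera_model(c); print(c, np.round(-m["R"].T@m["t"]),np.round(m["K"][0][0]))
    for n in ("vise","vise_jaw","vise_crank","crank_knob","sample_box","lid","lid_handle","lid_hinge"):
        r=models.search_frame(n,c); print(n,[(np.round(d["point"]),round(d["p"],2)) for d in r[:2]])
s=env.state(); print({k:np.round(v,2) for k,v in s.items()})
E
```

```text
pics
scene [1016.  719. 1485.] 591.0
vise [(array([650., 170.,  66.]), 0.79), (array([ 538., -398.,   89.]), 0.58)]
vise_jaw []
vise_crank [(array([689., -37., 126.]), 0.72), (array([ 649., -416.,    9.]), 0.48)]
crank_knob [(array([694., -57., 127.]), 0.47)]
sample_box [(array([627., 136., 172.]), 0.94)]
lid [(array([619., 127., 168.]), 0.65), (array([649., 170.,  70.]), 0.28)]
lid_handle [(array([621., 126., 175.]), 0.98), (array([643.,  58., 147.]), 0.25)]
lid_hinge [(array([618., 125., 178.]), 0.58)]
top [ 450.  -80. 1447.] 534.0
vise [(array([607.,  61., 104.]), 0.55)]
vise_jaw [(array([632.,  63., 146.]), 0.79)]
vise_crank [(array([685., -44., 128.]), 0.74)]
crank_knob [(array([687., -61., 126.]), 0.71)]
sample_box [(array([616., 122., 170.]), 0.76)]
lid [(array([614., 120., 170.]), 0.66), (array([686., -44., 128.]), 0.39)]
lid_handle [(array([608., 125., 172.]), 0.96)]
lid_hinge [(array([612., 126., 171.]), 0.77), (array([611.,  59., 108.]), 0.54)]
{'time_s': np.float64(0.9), 'qpos': array([70.59, 18.31, 89.64, -0.  , 72.04, -1.15]), 'qvel': array([-0.1 ,  0.02, -0.05,  0.1 ,  0.03,  0.04]), 'effort': array([ 0.000e+00, -4.123e+01, -2.322e+01,  7.000e-02,  4.000e-02,
       -0.000e+00]), 'ee_pos': array([180.23, 546.03, 224.97]), 'ee_rot': array([179.99,   0.  , 161.73]), 'force': array([ 0.28, -0.15, -0.8 ]), 'torque': array([-0.04,  0.02,  0.01]), 'gripper_force': np.float64(0.0), 'gripper_width': np.float64(91.05)}
```

View pics/top0.png

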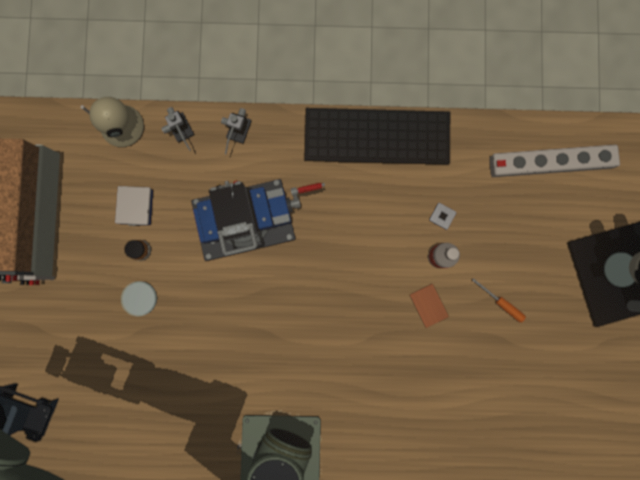

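View pics/scene0.png

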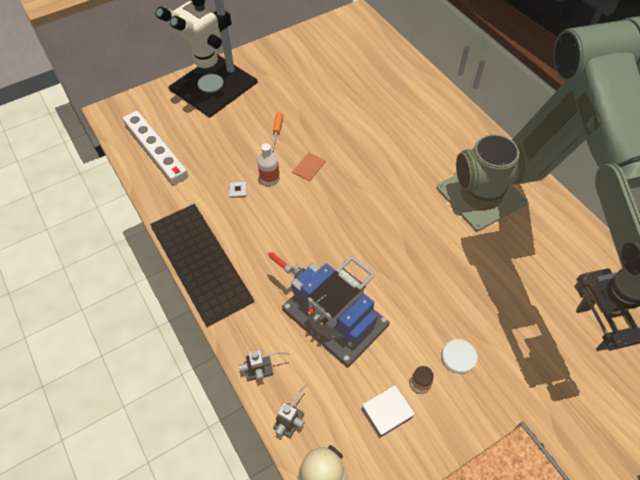

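```bash
python3 -m crank '-1 -49 -34 -16 0 0 0;-1 -49 -34 -16 0 0 0;-1 -49 -34 -16 0 0 0;-1 -49 -34 -16 0 0 0;-1 -49 -34 -16 0 0 0;-1 -49 -34 -16 0 0 0;-1 -49 -34 -16 0 0 0;-1 -49 -34 -16 0 0 0;-1 -49 -34 -16 0 0 0;-1 -49 -34 -16 0 0 0'
python3 -m crank '-1 -20 -5 0 0 0 9.8;-1 0 0 0 0 0 9.8;-1 0 0 0 0 0 9.8;-1 0 0 0 0 0 9.8;-1 0 0 0 0 0 9.8;-1 0 0 0 0 0 9.8; -1 0 0 0 0 0 0;-1 0 0 0 0 0 0'
cat > h.py <<'E'
from workcell import env, grab_frame, camera_model, models
import cv2, numpy as np
from scipy.spatial.transform import Rotation as Ro
def tool():
    s=env.state(); T=np.eye(4); T[:3,:3]=Ro.from_euler('xyz',s["ee_rot"],degrees=True).as_matrix(); T[:3,3]=s["ee_pos"]; return T
def cam(name,T=None):
    m=camera_model(name); K=np.array(m["K"])
    if name=="wrist":
        W=np.linalg.inv(T@np.array(m["mount"])); return K,W[:3,:3],W[:3,3]
    return K,np.array(m["R"]),np.array(m["t"]).ravel()
def proj(c,X):
    K,R,t=c; p=(np.atleast_2d(X)@R.T+t)@K.T; return p[:,:2]/p[:,2:]
def back(c,uv,z):
    K,R,t=c; d=R.T@np.linalg.solve(K,[uv[0],uv[1],1]); o=-R.T@t; return o+d*(z-o[2])/d[2]
E
python3 - <<'E'
from h import *
T=tool(); im=grab_frame("wrist"); cv2.imwrite("pics/w1.png",im); np.save("w1.npy",T); print(np.round(T,2)); print(np.round(camera_model("wrist")["mount"],2))
for n in ("vise","vise_jaw","vise_crank","crank_knob","sample_box","lid","lid_handle","lid_hinge"):
    r=models.search_frame(n,"wrist"); print(n,[(np.round(d["point"]),round(d["p"],2)) for d in r[:2]])
E
```

```text
time_s: 2.15
ee_pos: [539.8, 67.9, 385.7]
ee_rot: [180.0, 0.0, 161.7]
force: [-0.2, 0.7, -0.3]
gripper_width: 91.3
gripper_force: 0.0
time_s: 3.15
ee_pos: [556.4, 58.6, 385.0]
ee_rot: [180.0, -0.0, 103.1]
force: [0.2, -0.1, -0.1]
gripper_width: 91.1
gripper_force: 0.0
[[-2.3000e-01  9.7000e-01  0.0000e+00  5.5635e+02]
 [ 9.7000e-01  2.3000e-01  0.0000e+00  5.8560e+01]
 [ 0.0000e+00  0.0000e+00 -1.0000e+00  3.8495e+02]
 [ 0.0000e+00  0.0000e+00  0.0000e+00  1.0000e+00]]
[[   0.     -0.97   -0.26   72.25]
 [   1.     -0.      0.      1.19]
 [  -0.     -0.26    0.97 -161.23]
 [   0.      0.      0.      1.  ]]
vise [(array([602.,  93., 106.]), 0.96)]
vise_jaw [(array([640.,  58., 146.]), 0.95)]
vise_crank [(array([678., -26., 122.]), 0.63)]
crank_knob [(array([687., -41., 126.]), 0.69)]
sample_box [(array([617., 130., 170.]), 0.57)]
lid [(array([615., 124., 174.]), 0.67)]
lid_handle [(array([610., 128., 169.]), 0.88)]
lid_hinge []
```

View pics/w1.png

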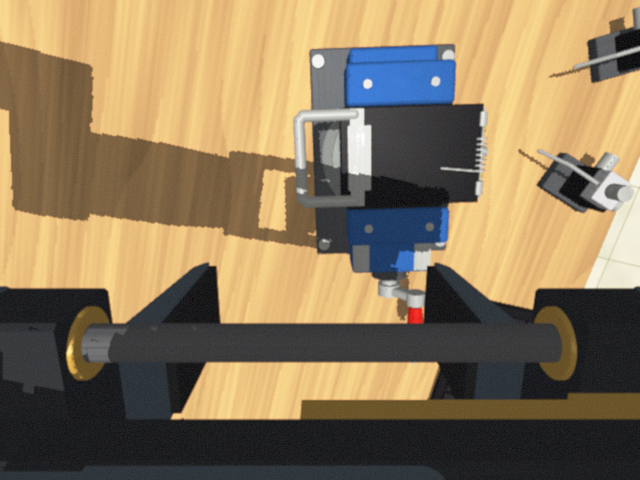

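```bash
python3 - <<'E'
from h import *
c=cam("wrist",np.load("w1.npy"))
im=cv2.imread("pics/w1.png")
for n,u,z in [("plate TL",(310,49),25),("plate BL",(318,252),25),("bar t",(298,115),173.5),("bar b",(303,203),173.5),("hub",(388,288),88),("knob",(415,308),125),("fixjaw FL top",(346,62),147),("fixjaw FR",(455,62),147),("movjaw",(349,209),147),("movjaw R",(447,209),147)]:
    print(n,np.round(back(c,u,z),1))
a=im[40:330,285:500]; cv2.imwrite("pics/c1.png",cv2.resize(a,None,fx=2,fy=2,interpolation=2))
t=cv2.imread("pics/top0.png")[165:270,180:335]; cv2.imwrite("pics/c2.png",cv2.resize(t,None,fx=5,fy=5,interpolation=2))
E
```

```text
plate TL [508.  216.9  25. ]
plate BL [572.2 -20.7  25. ]
bar t [518.9 138.3 173.5]
bar b [539.6  64.3 173.5]
hub [659.2 -27.1  88. ]
knob [684.9 -30.5 125. ]
fixjaw FL top [549.6 193.2 147. ]
fixjaw FR [644.9 215.3 147. ]
movjaw [584.7  64.1 147. ]
movjaw R [678.3  85.8 147. ]
```

View pics/c1.png

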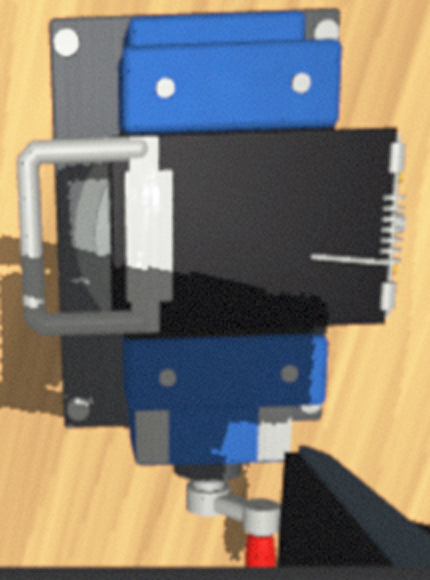

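View pics/c2.png

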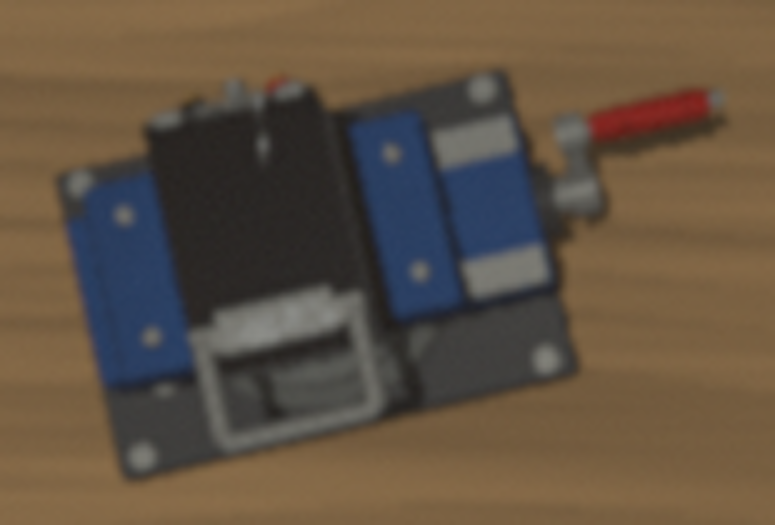

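```bash
cat > fit.py <<'E'
from h import *
from scipy.optimize import least_squares
def V(p,X):
    c,s=np.cos(p[2]),np.sin(p[2]); return np.atleast_2d(X)@np.array([[c,s,0],[-s,c,0],[0,0,1]])+[p[0],p[1],0]
def H(a,y): return [-40*np.cos(a),y,88+40*np.sin(a)]
E
python3 - <<'E'
from fit import *
cw=cam("wrist",np.load("w1.npy")); ct=cam("top")
pl=lambda sx,sy:[85*sx,125*sy,25]
Pt=[(pl(1,1),(191.4,200)),(pl(1,-1),(280.6,179)),(pl(-1,-1),(295.6,239.4)),(pl(-1,1),(206,261))]
Pw=[(pl(-1,1),(310,50)),(pl(-1,-1),(317.5,253.5)),(pl(1,1),(455,45)),([-50,45,147],(345.5,106)),]
def res(p,full=False):
    r=[]
    for X,u in Pt: r.append(proj(ct,V(p,X))[0]-u)
    r.append(proj(ct,V(p,H(p[3],-165)))[0]-(297,190.4)); r.append(proj(ct,V(p,H(p[3],-227)))[0]-(322,185.6))
    for X,u in Pw: r.append((proj(cw,V(p,X))[0]-u)*.6)
    r.append((proj(cw,V(p,H(p[3],-165)))[0]-(415.5,307))*.6)
    return np.array(r) if full else np.ravel(r)
f=least_squares(res,[620,80,.22,2],loss="soft_l1"); p=f.x
print(np.round(p,3),np.degrees(p[2]),np.degrees(p[3])); print(np.round(res(p,True),1))
np.save("p.npy",p)
print("knob",V(p,H(p[3],-201)),"axis",V(p,[0,-201,88]))
# box: bar in vise coords
cinv=lambda X:V([0,0,-p[2]],np.array(X)-[p[0],p[1],0])[0]
for u in [(299,158),(298,115),(303,203)]: print("bar",cinv(back(cw,u,173.5)))
for u in [(484,105),(479,201)]: print("lid back",cinv(back(cw,u,172)))
for u in [(347,209),(448,209)]: print("movjaw",cinv(back(cw,u,147)))
# top bar corners
for u in [(180+225/5,165+445/5),(180+380/5,165+408/5)]: print("bar top",cinv(back(ct,u,173.5)))
E
```

```text
[6.18767e+02 1.17682e+02 2.48000e-01 1.60020e+01] 14.2323153519183 916.872536773042
[[-0.9 -1.5]
 [ 0.9 -0.9]
 [-0.3  0.1]
 [-2.5 -0.8]
 [ 2.2 -2.2]
 [ 0.6 -2.6]
 [-1.1 -1.5]
 [-2.3  0.2]
 [-0.2 -0.4]
 [-0.5  5.2]
 [-0.5 -7. ]]
knob [[705.28660277 -67.73771227  76.39025853]] axis [[668.18336641 -77.14854407  88.        ]]
bar [-92.13667934   8.06415635 173.5       ]
bar [-91.75783027  44.55048703 173.5       ]
bar [-89.86300501 -32.28271868 173.5       ]
lid back [ 68.89438835  49.62799829 172.        ]
lid back [ 71.07985533 -33.97398037 172.        ]
movjaw [-48.16809356 -43.54590204 147.        ]
movjaw [ 50.8700331  -45.56992466 147.        ]
bar top [-95.08021512  43.36497341 173.5       ]
bar top [-94.16219161 -32.39933966 173.5       ]
```

```bash
cat >> fit.py <<'E'
cw=cam("wrist",np.load("w1.npy")); ct=cam("top")
pl=lambda sx,sy:[85*sx,125*sy,25]
Pt=[(pl(1,1),(191.4,200)),(pl(1,-1),(280.6,179)),(pl(-1,-1),(295.6,239.4)),(pl(-1,1),(206,261))]
Pw=[(pl(-1,1),(310,50)),(pl(-1,-1),(317.5,253.5)),(pl(1,1),(455,45))]
def res(p,full=False):
    r=[]
    for X,u in Pt: r.append(proj(ct,V(p,X))[0]-u)
    r.append(proj(ct,V(p,H(p[3],-165)))[0]-(297,190.4)); r.append(proj(ct,V(p,H(p[3],-227)))[0]-(322,185.6))
    for X,u in Pw: r.append((proj(cw,V(p,X))[0]-u)*.7)
    r.append((proj(cw,V(p,H(p[3],-165)))[0]-(415.5,309))*.7)
    return np.array(r) if full else np.ravel(r)
E
python3 - <<'E'
from fit import *
for a in (1.6,2.2,3.3):
    f=least_squares(res,[620,100,.22,a]); p=f.x
    print(f.cost,np.round(p,3),np.degrees(p[2:])); print(np.round(res(p,True),1).tolist())
    print("knob",V(p,H(p[3],-201)),"axis px",proj(cw,V(p,[0,-155,88])),proj(ct,V(p,[0,-155,88])))
E
```

```text
17.550727761146277 [6.19583e+02 1.18023e+02 2.59000e-01 2.25400e+00] [ 14.86340921 129.12118776]
[[-1.3, -1.3], [0.3, -1.6], [-0.2, -0.8], [-2.1, -0.7], [2.5, -1.2], [1.5, -2.1], [-1.5, -1.2], [-1.5, 0.6], [-0.5, -1.2], [-1.2, 0.5]]
knob [[695.53641213 -69.77785593 119.0325253 ]] axis px [[387.0921552  291.62060311]] [[298.30204924 201.69497342]]
17.55072776114594 [6.19583e+02 1.18023e+02 2.59000e-01 2.25400e+00] [ 14.86340916 129.12118889]
[[-1.3, -1.3], [0.3, -1.6], [-0.2, -0.8], [-2.1, -0.7], [2.5, -1.2], [1.5, -2.1], [-1.5, -1.2], [-1.5, 0.6], [-0.5, -1.2], [-1.2, 0.5]]
knob [[695.53641244 -69.77785602 119.0325248 ]] axis px [[387.09215494 291.62060323]] [[298.30204932 201.69497352]]
17.55072776114475 [6.19583e+02 1.18023e+02 2.59000e-01 2.25400e+00] [ 14.86340914 129.12119246]
[[-1.3, -1.3], [0.3, -1.6], [-0.2, -0.8], [-2.1, -0.7], [2.5, -1.2], [1.5, -2.1], [-1.5, -1.2], [-1.5, 0.6], [-0.5, -1.2], [-1.2, 0.5]]
knob [[695.53641381 -69.77785572 119.03252323]] axis px [[387.0921545  291.62060329]] [[298.30204939 201.69497371]]
```

```bash
python3 -m crank '-1 -32 20 27 0 0 -1.8;-1 -32 20 27 0 0 0;-1 -32 20 27 0 0 0;-1 -32 20 27 0 0 0;-1 -32 20 27 0 0 0;-1 0 0 0 0 0 0;-1 0 0 0 0 0 0'
python3 - <<'E'
from fit import *
T=tool(); im=grab_frame("wrist"); np.save("w2.npy",T)
f=least_squares(res,[620,100,.22,2.2]); p=f.x; np.save("p.npy",p)
c=cam("wrist",T)
hsv=cv2.cvtColor(im,cv2.COLOR_BGR2HSV); m=((hsv[...,1]>170)&(hsv[...,2]>70)&((hsv[...,0]<6)|(hsv[...,0]>174))).astype(np.uint8)
n,l,st,ce=cv2.connectedComponentsWithStats(m); print([ (s.tolist(),np.round(q)) for s,q in zip(st[1:],ce[1:]) if s[4]>60])
print("pred ends",proj(c,V(p,[H(p[3],-165),H(p[3],-201),H(p[3],-227)])),"TCP",proj(c,T[:3,3]))
print(models.search_frame("crank_knob","wrist")[:2])
for u in proj(c,V(p,[H(p[3],-165),H(p[3],-201),H(p[3],-227)])): cv2.circle(im,tuple(int(v) for v in u),3,(0,255,0),1)
cv2.imwrite("pics/w2.png",im); print(np.round(T,3).tolist())
E
```

```text
time_s: 4.47
ee_pos: [692.9, -71.2, 250.3]
ee_rot: [180.0, -0.0, 104.7]
force: [0.1, -0.3, -0.4]
gripper_width: 91.3
gripper_force: 0.0
[([312, 177, 24, 86, 1840], array([324., 219.]))]
pred ends [[323.0928906  183.72073334]
 [323.14152672 233.18581105]
 [323.17484057 267.06747283]] TCP [[317.98833774 308.48104495]]
[{'point': [691.4, -59.1, 126.3], 'p': 0.88}]
[[-0.254, 0.967, 0.0, 692.875], [0.967, 0.254, 0.001, -71.205], [0.001, 0.0, -1.0, 250.325], [0.0, 0.0, 0.0, 1.0]]
```

View pics/w2.png

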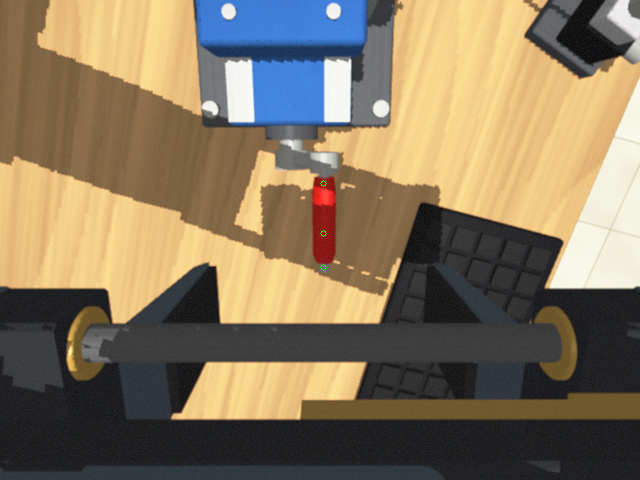

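```bash
python3 -m crank '-1 1.6 2.9 28 0 0 0;-1 0 0 28 0 0 0;-0.6 0 0 28 0 0 0;-0.3 0 0 28 0 0 0;0 0 0 27 0 0 0;0.5 0 0 0 0 0 0;1 0 0 0 0 0 0;1 0 0 0 0 0 0;1 0 0 0 0 0 0;1 0 0 0 0 0 0' 25
python3 - <<'E'
from fit import *
T=tool(); im=grab_frame("wrist"); np.save("w3.npy",T)
cv2.imwrite("pics/w3.png",im)
E
```

```text
time_s: 5.82
ee_pos: [694.9, -69.6, 111.3]
ee_rot: [-179.9, 0.0, 104.7]
force: [-1.5, 0.1, 2.8]
gripper_width: 16.2
gripper_force: 25.0
```

View pics/w3.png

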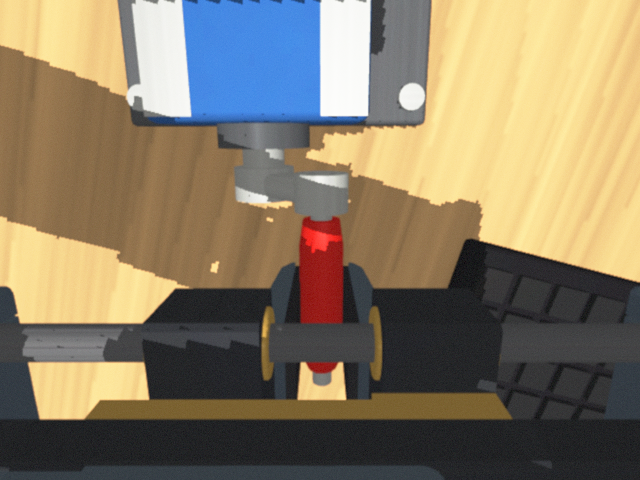

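```bash
python3 - <<'E'
import numpy as np
a=np.radians(129+20*np.arange(28)); y=np.round(-40*np.cos(a),1); z=np.round(-40*np.sin(a),1)
print([(i+1,round(u,1),round(v,1)) for i,(u,v) in enumerate(zip(np.diff(y),np.diff(z)))])
E
```

```text
[(1, np.float64(9.1), np.float64(10.5)), (2, np.float64(5.0), np.float64(13.0)), (3, np.float64(0.2), np.float64(13.9)), (4, np.float64(-4.5), np.float64(13.1)), (5, np.float64(-8.8), np.float64(10.8)), (6, np.float64(-11.9), np.float64(7.1)), (7, np.float64(-13.6), np.float64(2.7)), (8, np.float64(-13.7), np.float64(-2.2)), (9, np.float64(-12.2), np.float64(-6.7)), (10, np.float64(-9.1), np.float64(-10.5)), (11, np.float64(-5.0), np.float64(-13.0)), (12, np.float64(-0.2), np.float64(-13.9)), (13, np.float64(4.5), np.float64(-13.1)), (14, np.float64(8.8), np.float64(-10.8)), (15, np.float64(11.9), np.float64(-7.1)), (16, np.float64(13.6), np.float64(-2.7)), (17, np.float64(13.7), np.float64(2.2)), (18, np.float64(12.2), np.float64(6.7)), (19, np.float64(9.1), np.float64(10.5)), (20, np.float64(5.0), np.float64(13.0)), (21, np.float64(0.2), np.float64(13.9)), (22, np.float64(-4.5), np.float64(13.1)), (23, np.float64(-8.8), np.float64(10.8)), (24, np.float64(-11.9), np.float64(7.1)), (25, np.float64(-13.6), np.float64(2.7)), (26, np.float64(-13.7), np.float64(-2.2)), (27, np.float64(-12.2), np.float64(-6.7))]
```

First four steps (80°), then a force check.

```bash
python3 -m crank '1 0 9.1 10.5 0 0 0;1 0 5.0 13 0 0 0;1 0 0.2 13.9 0 0 0;1 0 -4.5 13.1 0 0 0;1 0 0 0 0 0 0' 30
```

```text
time_s: 6.5
ee_pos: [702.5, -67.4, 57.6]
ee_rot: [-179.7, -0.0, 104.7]
force: [-5.0, -2.7, -2.4]
gripper_width: 16.2
gripper_force: 30.0
```

```bash
python3 -m crank '1 0 -8.8 10.8 0 0 0;1 0 -11.9 7.1 0 0 0;1 0 -13.6 2.7 0 0 0;1 0 -13.7 -2.2 0 0 0;1 0 -12.2 -6.7 0 0 0;1 0 0 0 0 0 0'
python3 -m crank '1 0 -9.1 -10.5 0 0 0;1 0 -5 -13 0 0 0;1 0 -0.2 -13.9 0 0 0;1 0 4.5 -13.1 0 0 0;1 0 8.8 -10.8 0 0 0;1 0 0 0 0 0 0'
cat > ang.py <<'E'
from h import *
# guess centre: initial measured TCP minus knob offset
s=env.state(); d=np.array(s["ee_pos"])-[694.9,-69.6,111.3]
x=d[0]*.967+d[1]*.254+25.2; y=-d[0]*.254+d[1]*.967; z=d[2]+31.1
print("r",np.hypot(x,z),"a",np.degrees(np.arctan2(z,-x))%360,"y",y,"F x,z",np.dot(s["force"],[.967,.254,0]),s["force"][2],"t",s["time_s"])
E
python3 ang.py
```

```text
time_s: 7.25
ee_pos: [646.7, -82.4, 48.8]
ee_rot: [179.9, 0.0, 104.7]
force: [0.7, -0.8, 1.5]
gripper_width: 16.2
gripper_force: 30.0
time_s: 8.0
ee_pos: [646.9, -82.3, 111.7]
ee_rot: [179.9, 0.0, 104.8]
force: [0.8, -1.7, 2.2]
gripper_width: 16.4
gripper_force: 30.0
r 39.88561641456924 a 52.170241216174624 y -0.08130569982643188 F x,z 0.34661229947785693 2.1543472223745845 t 8.0
```

```bash
python3 -m crank '1 0 11.9 -7.1 0 0 0;1 0 13.6 -2.7 0 0 0;1 0 13.7 2.2 0 0 0;1 0 12.2 6.7 0 0 0;1 0 9.1 10.5 0 0 0;1 0 5 13 0 0 0;1 0 0 0 0 0 0' 40; python3 ang.py
python3 -m crank '1 0 0.2 13.9 0 0 0;1 0 -4.5 13.1 0 0 0;1 0 -8.8 10.8 0 0 0;1 0 -11.9 7.1 0 0 0;1 0 -13.6 2.7 0 0 0;1 0 0 0 0 0 0'; python3 ang.py
```

```text
time_s: 8.88
ee_pos: [708.9, -65.7, 86.1]
ee_rot: [-179.9, -0.0, 104.7]
force: [1.2, -3.3, -4.7]
gripper_width: 16.7
gripper_force: 40.0
r 40.20877432879496 a 171.5248517971528 y 0.19061993208742667 F x,z 0.32457231828276717 -4.655069206764103 t 8.875
time_s: 9.62
ee_pos: [673.3, -75.3, 40.4]
ee_rot: [179.7, 0.0, 104.7]
force: [3.8, -1.8, -1.1]
gripper_width: 16.1
gripper_force: 40.0
r 39.90040384289584 a 265.9304040363402 y -0.004844246384621442 F x,z 3.2285960796928164 -1.0692831904865394 t 9.625
```

```bash
python3 -m crank '1 0 -13.7 -2.2 0 0 0;1 0 0 0 0 0 0;1 0 0 0 0 0 0'; python3 ang.py
python3 -m crank '0 0 0 0 0 0 0;0 0 0 0 0 0 0;0 0 0 0 0 0 0;-0.2 0 0 0 0 0 0;-0.2 0 0 -10 0 0 0;-0.2 -5 0 -30 0 0 0;-0.2 -5 0 -40 0 0 0;-0.2 -5 0 -50 0 0 0;-0.2 0 0 -50 0 0 0;-0.2 0 0 -50 0 0 0' 20
python3 - <<'E'
from fit import *
T=tool(); im=grab_frame("wrist"); np.save("w4.npy",T); cv2.imwrite("pics/w4.png",im); print(np.round(T[:3,3],1))
for n in ("vise_jaw","sample_box","lid","lid_handle","crank_knob"):
    print(n,[(np.round(d["point"]),round(d["p"],2)) for d in models.search_frame(n,"wrist")[:2]])
E
```

```text
time_s: 10.0
ee_pos: [659.3, -79.0, 42.1]
ee_rot: [179.9, 0.0, 104.7]
force: [3.5, -2.4, -1.6]
gripper_width: 16.1
gripper_force: 40.0
r 39.87400183430508 a 286.93445845302676 y -0.016883249037690007 F x,z 2.756006597210383 -1.5700466103054784 t 10.0
time_s: 11.25
ee_pos: [661.9, -93.6, 274.7]
ee_rot: [179.9, 0.0, 104.7]
force: [0.6, -0.6, -0.2]
gripper_width: 54.8
gripper_force: 0.0
[661.9 -93.6 274.7]
vise_jaw [(array([643.,  50., 142.]), 0.79), (array([659., -69.,  57.]), 0.3)]
sample_box [(array([ 396., -393.,    7.]), 0.64)]
lid []
lid_handle []
crank_knob []
```

```bash
python3 -m crank '-0.2 45 -29 0 0 0 0;-0.2 45 -29 0 0 0 0;-0.2 45 -29 0 0 0 0;-0.2 45 -29 0 0 0 0;-0.2 45 -29 0 0 0 0;-0.2 0 0 0 -9 0 0;-0.2 0 0 0 -9 0 0;-0.2 0 0 0 -9 0 0;-0.2 0 0 0 -9 0 0;-0.2 0 0 0 -9 0 0'
python3 -m crank '-0.2 0 0 0 0 0 0;-0.2 0 0 0 0 0 0'
python3 - <<'E'
from fit import *
T=tool(); im=grab_frame("wrist"); np.save("w5.npy",T); cv2.imwrite("pics/w5.png",im); print(np.round(T,3), env.state()["qpos"])
for n in ("lid_handle","vise_jaw","sample_box"):
    print(n,[(np.round(d["point"]),round(d["p"],2)) for d in models.search_frame(n,"wrist")[:2]])
c=cam("wrist",T); o=[618.6,121.9,.2594]
print(proj(c,V(o,[[-94,4-32,173.5],[-94,4,173.5],[-94,36,173.5]])))
E
```

```text
time_s: 12.8
ee_pos: [463.6, 86.8, 270.9]
ee_rot: [134.9, 0.0, 104.7]
force: [1.1, 2.1, 0.1]
gripper_width: 54.6
gripper_force: 0.0
time_s: 13.05
ee_pos: [466.0, 87.4, 272.9]
ee_rot: [135.0, 0.0, 104.7]
force: [0.7, 1.1, 0.6]
gripper_width: 54.7
gripper_force: 0.0
[[-2.55000e-01  6.84000e-01  6.84000e-01  4.65963e+02]
 [ 9.67000e-01  1.80000e-01  1.80000e-01  8.73740e+01]
 [-0.00000e+00  7.07000e-01 -7.07000e-01  2.72896e+02]
 [ 0.00000e+00  0.00000e+00  0.00000e+00  1.00000e+00]] [  4.09089013 -10.71117183 128.85379377  23.92222115  18.82034295
 -30.37428069]
lid_handle [(array([583., 126., 169.]), 0.7)]
vise_jaw [(array([620.,  57., 144.]), 0.87)]
sample_box [(array([574., 128., 170.]), 0.97)]
[[281.38472816 286.23272522]
 [280.14846029 242.62533857]
 [278.83817177 196.40699084]]
```

View pics/w5.png

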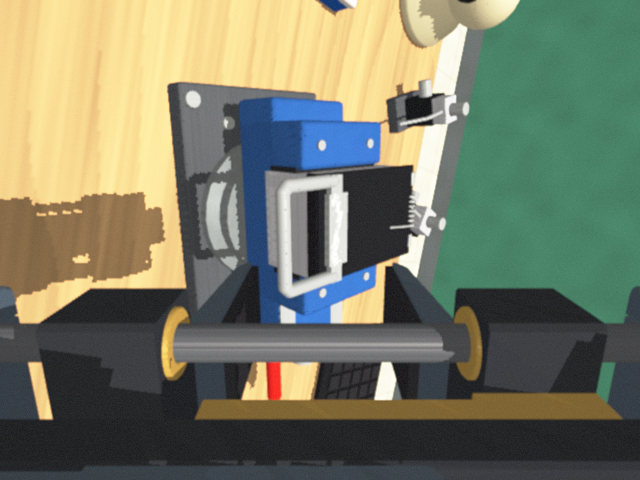

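```bash
python3 - <<'E'
from fit import *
T=np.load("w5.npy"); c=cam("wrist",T); o=[618.6,121.9,.2594]
inv=lambda X:V([0,0,-o[2]],np.array(X)-[o[0],o[1],0])[0]
for u in [(283.5,190),(284.5,237),(286,285)]:
    B=back(c,u,173.5); print(B.round(1),inv(B).round(1))
B=back(c,(284.5,237),173.5)
d=T[:3,:3].T@(B-T[:3,3]); print("bar in tool frame",d.round(1))
E
```

```text
[521.6 137.4 173.5] [-89.8  39.9 173.5]
[529.8 105.8 173.5] [-90.    7.3 173.5]
[539.1  71.6 173.5] [-89.7 -28.2 173.5]
bar in tool frame [  1.6 -23.3 117.2]
```

```bash
python3 -m crank '0.2 1.6 -23.3 25 0 0 0;0.2 0 0 25 0 0 0;0.2 0 0 25 0 0 0;0.2 0 0 25 0 0 0;0.2 0 0 15 0 0 0;0.2 0 0 10 0 0 0;0.2 0 0 0 0 0 0'
python3 - <<'E'
from h import *
T=tool(); im=grab_frame("wrist"); np.save("w6.npy",T); cv2.imwrite("pics/w6.png",im); print(np.round(T[:3,3],1))
E
```

```text
time_s: 14.12
ee_pos: [523.2, 106.8, 181.2]
ee_rot: [134.8, -0.3, 105.0]
force: [1.0, -0.1, 0.3]
gripper_width: 36.3
gripper_force: 0.0
[523.2 106.8 181.2]
```

View pics/w6.png

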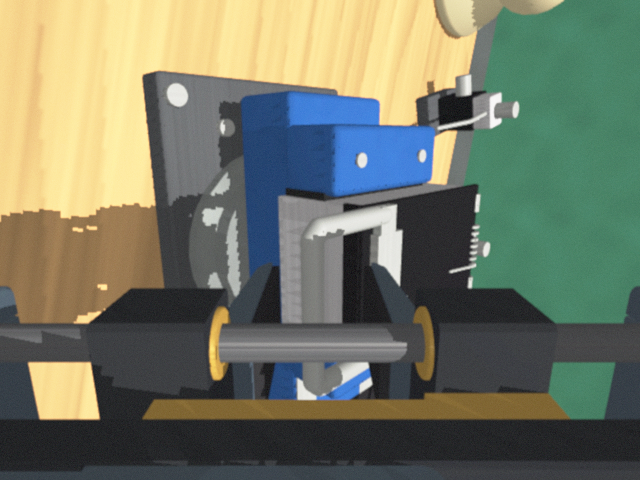

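```bash
python3 -m crank '0.2 0 0 0 0 0 0;0.2 0 0 0 0 0 0'; python3 - <<'E'
from h import *
T=tool(); print(env.state()["qpos"].__repr__(), env.state()["qvel"]); c=cam("wrist",T)
print("TCP px",proj(c,T[:3,3]),"grasp px",proj(c,T[:3,3]-8*T[:3,2])); d=T[:3,:3].T@(np.array([529.8,105.8,173.5])-T[:3,3]); print(d)
E
```

```text
time_s: 14.42
ee_pos: [522.1, 106.3, 181.9]
ee_rot: [134.7, -0.3, 105.0]
force: [0.4, -0.2, -0.4]
gripper_width: 36.3
gripper_force: 0.0
array([   6.45632153,    3.40608353,  133.29754958,  104.71638094,
          6.48176917, -110.6853522 ]) [-0.00529113  0.02286053  0.1782401   0.48530016 -0.10397346 -0.48427347]
TCP px [[316.39563762 309.71539296]] grasp px [[316.19143528 318.0431574 ]]
[-2.54180212 -0.83574519 11.04385034]
```

```bash
python3 -m crank '0.2 0 0 -15 0 0 0;0.2 0 0 -20 0 0 0;0.2 0 0 -25 0 0 0;0.2 0 0 0 0 0 0;0.2 0 0 0 5 0 0;0.2 0 0 0 5 0 0;0.2 0 0 0 5 0 0;0.2 0 0 0 5 0 0;0.2 0 0 0 0 0 0;0.2 0 0 0 0 0 0'; cat > bar.py <<'E'
from h import *
T=tool(); s=env.state(); print(np.round(s["qpos"],1), np.round(T[:3,:3].T@(np.array([529.8,105.8,173.5])-T[:3,3]),1), "rot x needed about vise y; toolx",T[:3,0].round(3),"toolz",T[:3,2].round(3))
E
python3 bar.py
```

```text
time_s: 15.68
ee_pos: [490.8, 107.4, 214.2]
ee_rot: [150.6, -1.4, 106.3]
force: [0.8, 1.0, 0.3]
gripper_width: 36.2
gripper_force: 0.0
[ 7.400e+00 -1.000e-01  1.209e+02  1.090e+01  3.070e+01 -1.640e+01] [-13.5  12.5  53.3] rot x needed about vise y; toolx [-0.28   0.96   0.025] toolz [ 0.465  0.158 -0.871]
```

```bash
python3 - <<'E'
from h import *
T=tool(); R=T[:3,:3]; Rd=Ro.from_euler('xyz',[150,0,104.8],degrees=True).as_matrix()
print(np.degrees(Ro.from_matrix(R.T@Rd).as_rotvec()).round(2), (Rd.T@(np.array([529.8,105.8,173.5])-T[:3,3])).round(1))
E
```

```text
[-0.62 -1.97  0.56] [-11.6  12.   53.9]
```

```bash
python3 -m crank '0.2 0 0 0 -0.6 -2 0.6;0.2 -6 6 0 0 0 0;0.2 -6 6 10 0 0 0;0.2 0 0 20 0 0 0;0.2 0 0 20 0 0 0;0.2 0 0 10 0 0 0;0.2 0 0 0 0 0 0;0.2 0 0 0 0 0 0'; python3 bar.py
```

```text
time_s: 16.68
ee_pos: [534.0, 105.5, 169.8]
ee_rot: [149.9, 0.1, 104.7]
force: [0.3, -0.6, 0.3]
gripper_width: 36.5
gripper_force: 0.0
[  8.    6.7 121.4   8.7  22.2 -13.9] [ 1.3 -1.6 -5.2] rot x needed about vise y; toolx [-0.254  0.967 -0.002] toolz [ 0.485  0.126 -0.865]
```

```bash
python3 -m crank '0.5 0 -1.5 3 0 0 0;1 0 0 0 0 0 0;1 0 0 0 0 0 0;1 0 0 0 0 0 0;1 0 0 0 0 0 0' 30; python3 bar.py; python3 - <<'E'
from h import *
im=grab_frame("wrist"); cv2.imwrite("pics/w7.png",im[150:450,150:500])
E
```

```text
time_s: 17.3
ee_pos: [531.4, 105.2, 164.4]
ee_rot: [150.3, 0.1, 104.8]
force: [-5.5, -3.0, 0.9]
gripper_width: 9.0
gripper_force: 30.0
[  8.    7.  121.9   8.8  21.8 -14.1] [ 0.9  3.3 -8.6] rot x needed about vise y; toolx [-0.255  0.967 -0.001] toolz [ 0.48   0.125 -0.869]
```

View pics/w7.png

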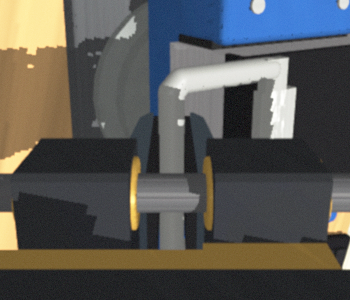

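```bash
python3 - <<'E'
from h import *
# tool z at 60deg below horizontal toward +x_v; tool y up-forward
zt=np.array([.5,-.866]); yt=np.array([.866,.5])  # in (xv, z)
rel=np.array([160,-6.5]); h=np.array([0,rel@yt,rel@zt-8]); print(h)
for D in (5,4): print(D,(h-Ro.from_euler('x',D,degrees=True).apply(h)).round(2))
E
cat > lid.py <<'E'
from h import *
T=tool(); s=env.state(); b=T[:3,3]-8*T[:3,2]; u=np.array([.9665,.2565,0])
b0=np.array([528.5,104.6,173.5]); hinge=b0+160*u-[0,0,6.5]
d=b-hinge; x=d@u; z=d[2]
print("t",s["time_s"],"r",round(np.hypot(x,z),1),"angle",np.degrees(np.arctan2(z,-x)-np.arctan2(6.5,160)).round(1),"F xz",np.round([s["force"]@u,s["force"][2]],1),"tool tilt",np.degrees(np.arctan2(-T[2,2],T[:3,2]@u)).round(1),"side",round(float(d@np.array([-.2565,.9665,0])),1),"q",np.round(s["qpos"],0))
E
python3 lid.py
```

```text
[  0.    135.31   77.629]
5 [  0.     7.28 -11.5 ]
4 [ 0.    5.74 -9.25]
t 17.35 r 161.1 angle -0.8 F xz [-6.5  1.8] tool tilt 60.3 side -0.2 q [  8.   7. 122.   9.  22. -14.]
```

```bash
python3 -m crank '1 0 5.7 -9.3 4 0 0;1 0 5.7 -9.3 4 0 0;1 0 5.7 -9.3 4 0 0;1 0 5.7 -9.3 4 0 0;1 0 0 0 0 0 0'; python3 lid.py
```

```text
time_s: 17.98
ee_pos: [536.8, 106.6, 207.9]
ee_rot: [166.5, 0.1, 104.8]
force: [-5.1, -1.7, -2.3]
gripper_width: 9.1
gripper_force: 30.0
t 17.975 r 160.9 angle 15.3 F xz [-5.4 -2.3] tool tilt 76.5 side -0.1 q [  9.  10. 105.   2.  51.  -6.]
```

Tracking well; continue to about 56°.

```bash
python3 -m crank '1 0 5.7 -9.3 4 0 0;1 0 5.7 -9.3 4 0 0;1 0 5.7 -9.3 4 0 0;1 0 5.7 -9.3 4 0 0;1 0 5.7 -9.3 4 0 0;1 0 0 0 0 0 0';python3 lid.py; python3 -m crank '1 0 5.7 -9.3 4 0 0;1 0 5.7 -9.3 4 0 0;1 0 5.7 -9.3 4 0 0;1 0 5.7 -9.3 4 0 0;1 0 5.7 -9.3 4 0 0;1 0 0 0 0 0 0;1 0 0 0 0 0 0'; python3 lid.py
```

```text
time_s: 18.73
ee_pos: [559.8, 112.7, 257.5]
ee_rot: [-173.5, 0.1, 104.7]
force: [-6.5, -2.2, 0.1]
gripper_width: 9.3
gripper_force: 30.0
t 18.725 r 160.5 angle 35.5 F xz [-6.8  0.1] tool tilt 96.5 side -0.2 q [11. 20. 82. -1. 84. -4.]
time_s: 19.6
ee_pos: [598.1, 122.9, 295.7]
ee_rot: [-153.7, 0.1, 104.7]
force: [-4.9, -1.2, -1.5]
gripper_width: 9.3
gripper_force: 30.0
t 19.6 r 160.0 angle 55.8 F xz [-5.  -1.5] tool tilt 116.2 side -0.2 q [ 11.  35.  57.  -2. 114.  -4.]
```

```bash
python3 -m crank '1 0 5.7 -9.3 4 0 0;1 0 0 0 0 0 0;1 0 0 0 0 0 0;1 0 0 0 0 0 0;1 0 0 0 0 0 0'; python3 lid.py; python3 - <<'E'
from h import *
im=grab_frame("scene"); cv2.imwrite("pics/s8.png",cv2.resize(im[180:420,220:480],None,fx=2.3,fy=2.3,interpolation=2))
E
```

```text
time_s: 20.23
ee_pos: [607.3, 125.3, 301.5]
ee_rot: [-149.9, 0.1, 104.7]
force: [-5.6, -1.9, -1.6]
gripper_width: 9.4
gripper_force: 30.0
t 20.225 r 159.9 angle 59.9 F xz [-5.9 -1.6] tool tilt 120.1 side -0.2 q [ 11.  38.  52.  -2. 120.  -4.]
```

View pics/s8.png

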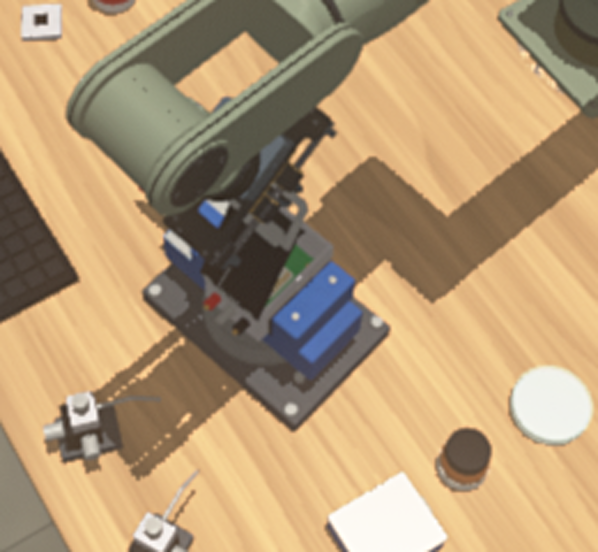

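The picture shows the lid standing open at about (260,260) with the handle held at (295,215). The box sits between the jaws and the bystanders are in place.

```bash
python3 -c "
from workcell import env
print(env.job_done())"
```

```text
the job is handed in; nothing more can be done
None
```

The job is handed in: the crank was turned to about 0.63 of a turn past touching the box and released, and the lid is held by its handle at a measured 59.9 degrees after about 20 s, with no bystanders seen to move.

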